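# Pin a plate pack in the assembly nest

## Robot

A 7-joint arm with a two-finger parallel gripper is mounted at the origin on the work surface. World frame = base frame: x ahead of the robot, y to its left, z up, the work surface at z = 0. Lengths are in m, angles in degrees, forces in N, time in s.
With the tool pointing down it reaches from about 0.425 to 0.875 m from the base axis. Payload 4.7 kg.
Tool frame: the origin (TCP) lies at the very end of the fingers, on their centre line; the grasp point (between the pads) lies 19 mm behind it; z points along the fingers, y is the direction in which the jaws open and shut (so a half turn about z gives the same grasp; the last joint's range is limited). The gripper opens to 87 mm and grips with 3 to 60 N. Pads are 19 mm wide; open, the fingers measure 117 mm over their backs; the gripper's body (75 mm by 190 mm) begins 51 mm behind the grasp point.
Start: joints at [73.402, 18.392, -4.016, 83.108, 1.295, 78.541, -3.26], TCP at [0.194, -0.62, 0.223] pointing down, gripper open.
Joint ranges: [-163.93, 163.93], [-17.29, 119.83], [-79.2, 71.16], [3.27, 140.29], [-89.18, 269.18], [5.43, 117.66], [-154.24, 154.24]. Speed limits (degrees/s): [147.25, 147.25, 180, 180, 180, 180, 180].

## Interface

Orientations are given as [roll, pitch, yaw] about the fixed x, y, z axes, in that order (R = Rz(yaw) Ry(pitch) Rx(roll)).
In Python, from cell import * gives the robot as it stands.
- The arm moves only by the tool drive_tool, never from a script. Its argument "moves" is text: rows parted by semicolons, each of 5 numbers parted by spaces: the shift along the tool's x, y, z in m, then the turn about the tool's z in degrees, then the gripper's target within -1 to 1 (fully open at 1, half-way at 0, shut at -1). In form: x y z yaw fingers; .... A call has exactly 8 rows; each row is the pose to reach, as a shift and turn from the pose commanded when the call began, along the tool's axes at that moment; what a row does not reach only later rows make up. A row lasts 1/10 s, in which the tool goes at most 50 mm and 8.59 degrees, less where a joint would pass 70% of its speed; a pose out of reach is approached as far as the arm can. A call with a gripper value outside its range is refused whole. The fingers move at their own pace and stop on an object; "grip_force" is the grip in N (left out, the last holds). Time passes only in rows, so rows that repeat a pose let the fingers close, or fill a call up. It gives the time, the measured TCP pose, the force and the opening at its end, in the units of the state.
- get_obs(): the state, without advancing time (a new reading comes with each control period).
- read_camera(name): name is "scene" or "top"; returns (picture, depth): 384x512x3 uint8, red, green, blue; 384x512 float32, m along the optical axis (not along the pixel's ray), 0 where there is no reading.
- calibration(name): a dict with "intrinsics" (3x3 intrinsics, pixels), "k1" (the pictures are not rectified: a ray, as slopes to the right and down, at radius r is drawn at 1 + k1 r^2 times it, then the intrinsics apply), "cam_to_world" (4x4, takes a point from camera to world coordinates). Camera axes: x right, y up, looking along -z (the intrinsics and any distortion apply to the point x, -y, -z); pixel columns grow to the right and rows downward; lengths in m; the calibration is good to about 2 mm. A picture is of the moment at which its call begins. calibration takes no time and is no camera call.
- sign_off(): hands the job in, once; it reports no verdict.
Trained networks look in the newest picture that a camera, given by its name, has taken for a name from the list of things; names that differ only in an ending like _2 or _b are one class to them, and where a whole thing is asked for, a point or a joint stands for the part that bears it (a point fixed in the world has none). Each returns a list of dicts, best first, with "conf" (0 to 1); they miss things now and then, are a little off and sometimes report something else, mostly with a low value. They report only what shows in the picture. A call takes as long as a camera call. They do not tell look-alikes from the thing itself.
- search_frame(camera, name): "uv" ([column, row] in pixels, amid what is visible of it).
- pinpoint(camera, name): "uv" ([column, row] in pixels: a listed point, or the origin of a listed thing).
The state is a dict: "time_s": time; "qpos": joint angles; "joint_velocities": joint speeds; "effort": joint torques, N m; "tool_pos": TCP position; "tool_rot": TCP orientation; "force": force on the tool from outside, world axes, zero at the start; "wrist_torque": the same for the moment, N m; "grip_width": finger opening in m.
Only numpy, scipy, OpenCV 4.12 (cv2) and the standard library are available. Lean on these libraries where they do the work, as an engineer would, in place of code of your own. Each camera call takes 0.05 s, during which the arm holds its last target. There are 200 camera calls.

## Task

Push the three loose plates in the nest gently home against its end stop so that their holes line up over the bore, then take the red-headed pin from its holder and pass it down through all three plates into the bore until its collar sits on the top plate. Feel your way: never force the plates or the pin. Let go of the pin and leave the tin, the hammer and the dividers where they are.

Things in the scene. Friction and masses are not known exactly. Their poses are not given: they have to be found in the camera images.
- bed: green bed plate 210 x 120 x 8 mm fixed to the bench, carrying a grey nest (a channel along x holding three stacked plates). Origin: centre of its underside, at bench height; x along the 210 mm length, positive from the nest's open end (robot's side) to its end stop; z up. The nest is clamped in slots: it does not move, but sits up to 20 mm either way along x, found only by pushing the plates till they stop
- bore_mean (a point): point of the bed at the mean place of the nest's bore mouth, 30 mm above the bench, at the channel floor's level; the true bore is up to 20 mm from it along the bed's x (y exact). Bore 14 mm diameter, 21 mm deep, 65 mm before the stop's face: a plate touching the stop has its hole over the bore. Side walls rise 20 mm above the floor, 0.75 mm play on either side of the plates; the end stop rises 22 mm
- entry_mean (a point): point of the bed at the mean place of the channel's open -x end, 59 mm before bore_mean, 30 mm above the bench (true end up to 20 mm away along x). Plates that are home still jut 6 mm out of it, where their ends can be pushed in +x; between the jutting plates and the bed there are 22 mm of free height. The plates are oiled, slide with 1 to 6 N and stop hard
- steel_plate: loose grey steel plate, 130 x 50 x 8 mm (relieved 1 mm top and bottom along its middle 30 mm), with one through hole of 14 mm diameter at its centre; the lowest of the three stacked plates; origin: centre of its underside, on the hole's axis; x along the length, towards the end stop, z up. Its underside is 30 mm above the bench. At the start each plate lies a different distance, 1 to 57 mm, out from the stop
- brass_plate: loose yellow brass plate, 130 x 50 x 8 mm (relieved 1 mm top and bottom along its middle 30 mm), with one through hole of 14 mm diameter at its centre; the middle of the three stacked plates; origin: centre of its underside, on the hole's axis; x along the length, towards the end stop, z up, underside 38 mm above the bench
- alu_plate: loose pale aluminium plate, 130 x 50 x 8 mm (relieved 1 mm top and bottom along its middle 30 mm), with one through hole of 14 mm diameter at its centre; the top of the three stacked plates; origin: centre of its underside, on the hole's axis; x along the length, towards the end stop, z up, underside 46 mm and edges' top 54 mm, relieved middle 53 mm above the bench
- holder: blue block 70 x 70 x 50 mm fixed to the bench, with a 15 mm hole in the middle of its top in which the pin stands. Origin: centre of its underside
- pin: loose steel pin, 90 g, with red head: shank 12 mm diameter, 42 mm long, its lowest 6 mm tapering to 8 mm at the tip; then a collar 25 mm in diameter, 42 to 47 mm above the tip, and a head to grip, 18 mm in diameter, 47 to 78 mm above the tip. Origin: the tip; z up towards the head. It starts upright in the holder, collar on the top of it, tip 8 mm above the bench; home in the fixture the tip is 11 mm above the bench
- tin: bystander: yellow tin, 64 mm diameter, 90 mm high; origin at the centre of its underside
- hammer: bystander: hammer lying on the bench beyond the fixture, about 0.3 m long
- dividers: bystander: steel dividers lying on the bench, about 145 mm long, 15 mm high
Not all that is in view belongs to the job. Leave any purple look-alike of the alu_plate alone. What is shaped like the steel_plate but black or pink is not meant.

How it is judged:
By the outcome, as a careful person would: the job done as asked, in the order asked, and still so for the second after the job is handed in, with the robot touching nothing.
It also fails if it takes over 58 s, if anything falls off the work surface, if the arm or the gripper's body presses on something with over 40 N, if the wrist force passes 120 N, or if a joint passes its speed limit or range.

## Working session

There is one attempt and no reset: what is moved stays moved. The work goes in short steps, Python scripts to look and compute and a tool call to move; the robot and the scene stay as the last step left them, time stands still between calls to the robot, and variables do not carry over. Pictures are saved under pics/ and viewed, about 8 in all and at most 12, crops included, and the job is handed in when it is done.

Besides the shell and the picture viewer there is one more tool, called as name(argument=value, ...) on one line, values as JSON. drive_tool: Moves the arm, as the interface text tells. Its arguments: {"type":"object","properties":{"moves":{"type":"string"},"grip_force":{"type":"number"}},"required":["moves"]}

```bash
mkdir -p pics; ls
cat > h.py <<'E'
from cell import *
import numpy as np, cv2
def ray(cam,uv):
    c=calibration(cam);K=np.array(c["intrinsics"]);T=np.array(c["cam_to_world"])
    p=cv2.undistortPoints(np.array([[uv]],float),K,np.array([c["k1"],0,0,0,0.]))[0,0]
    return T[:3,3],T[:3,:3]@np.array([p[0],-p[1],-1])
def at_z(cam,uv,z):
    o,d=ray(cam,uv);return o+d*(z-o[2])/d[2]
def tri(a,b):
    (o1,d1),(o2,d2)=a,b
    s=np.linalg.lstsq(np.c_[d1,-d2],o2-o1,rcond=None)[0]
    p,q=o1+s[0]*d1,o2+s[1]*d2
    return (p+q)/2,np.linalg.norm(p-q)
def deep(cam,uv,D):
    o,d=ray(cam,uv);u,v=np.round(uv).astype(int)
    return o+d*np.median(D[v-1:v+2,u-1:u+2])
E
python3 - <<'E'
from h import *
np.set_printoptions(precision=4,suppress=True)
ims=[]
for c in("scene","top"):
    im,D=read_camera(c);cv2.imwrite(f"pics/{c}0.png",cv2.resize(im[:,:,::-1],(768,576)));np.save(c,D);np.save(c+"im",im)
    print(c,np.array(calibration(c)["cam_to_world"]),calibration(c)["intrinsics"])
P={}
for n in("bed","bore_mean","entry_mean","steel_plate","brass_plate","alu_plate","holder","pin","tin","dividers"):
    for c in("scene","top"):
        r=pinpoint(c,n);D=np.load(c+".npy")
        for x in r[:3]:
            try:print(n,c,round(x["conf"],2),np.round(x["uv"],1),deep(c,x["uv"],D))
            except Exception as e:print(n,c,x,e)
        if r:P[n,c]=ray(c,r[0]["uv"])
    if (n,"scene") in P and (n,"top") in P: print("   tri",n,*tri(P[n,"scene"],P[n,"top"]))
print(get_obs())
E
```

```text
pics
scene [[ 0.5338 -0.6431  0.5491  1.1441]
 [ 0.8454  0.4194 -0.3306 -0.3845]
 [-0.0177  0.6407  0.7676  0.9017]
 [ 0.      0.      0.      1.    ]] [[458.2521   0.     250.967 ]
 [  0.     458.2521 193.5913]
 [  0.       0.       1.    ]]
top [[-0.0101  0.9851 -0.1718  0.3505]
 [-0.9997 -0.0138 -0.0205 -0.0553]
 [-0.0226  0.1716  0.9849  1.1094]
 [ 0.      0.      0.      1.    ]] [[426.761    0.     254.0988]
 [  0.     426.761  188.9636]
 [  0.       0.       1.    ]]
bed scene 0.91 [243.7 220.2] [ 0.5852 -0.0699  0.0374]
bed top 0.64 [264.2 184.2] [ 0.5467 -0.0589  0.0531]
   tri bed [ 0.5581 -0.0571 -0.0034] 0.0043738806080007055
bore_mean scene 0.69 [242.4 206.9] [ 0.5603 -0.0576  0.0527]
bore_mean top 0.8 [264.6 186.1] [ 0.5419 -0.0598  0.0524]
   tri bore_mean [ 0.5469 -0.0555  0.0358] 0.009587529091366025
entry_mean scene 0.55 [237.6 194. ] [ 0.5184 -0.0455  0.0502]
entry_mean top 0.86 [261. 208.] [ 0.4864 -0.0501  0.0536]
   tri entry_mean [ 0.4941 -0.0421  0.0215] 0.017161013901126634
steel_plate scene 0.94 [365.9 198.6] [0.673  0.2383 0.0013]
steel_plate scene 0.9 [101
[... 1419 characters left out ...]
392
dividers scene 0.88 [159.  318.6] [ 0.6827 -0.3417 -0.0012]
dividers top 0.82 [369.5 137.2] [ 0.6815 -0.3444 -0.0015]
   tri dividers [ 0.682  -0.343  -0.0015] 0.0029358874009682012
{'time_s': 1.1, 'qpos': array([73.4029, 18.3926, -4.0152, 83.1077,  1.2932, 78.5438, -3.2609]), 'joint_velocities': array([ 0.05  ,  0.0388, -0.0123,  0.0551,  0.0192,  0.046 , -0.0035]), 'effort': array([  0.    , -49.1115,  -0.4032, -31.2773,  -0.0637,   0.0336,
         0.    ]), 'tool_pos': array([ 0.1944, -0.6202,  0.2226]), 'tool_rot': array([179.9991,   0.0014,  17.4037]), 'force': array([ 0.4844, -0.8308,  0.9962]), 'wrist_torque': array([ 0.0324, -0.0224,  0.0079]), 'grip_width': 0.08711875702110529}
```

View pics/scene0.png

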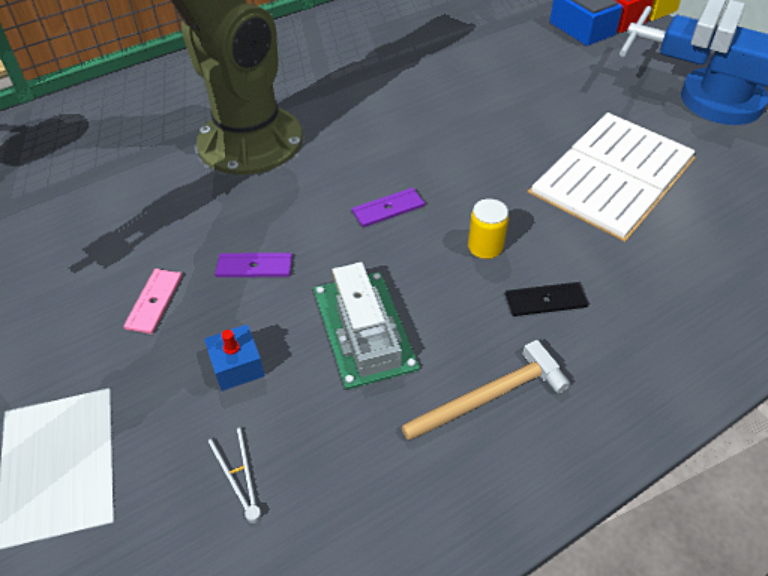

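View pics/top0.png

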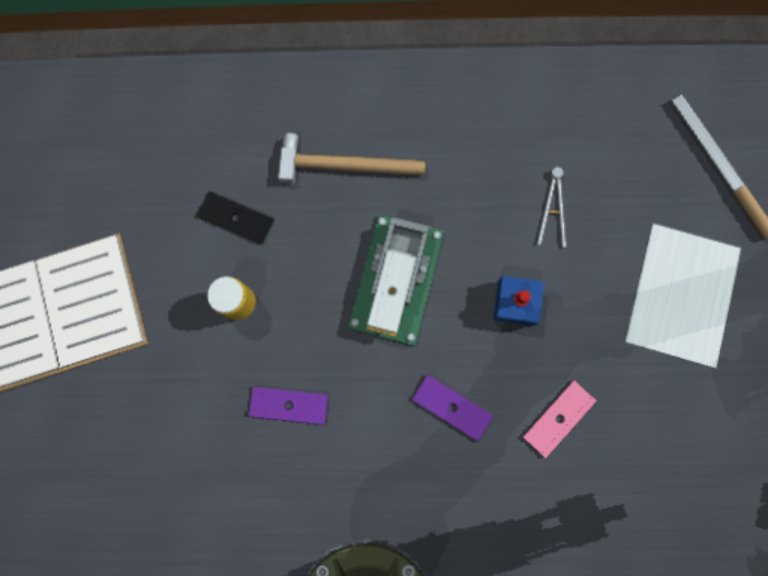

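The scene picture shows the white alu plate in the grey nest (hole at about (357,295) of 768 px) and the red pin in the blue block (230,340). Top shows the same pair at (392,290) and (522,297).

Possible confusions: two purple plates at top (289,405) and (453,407), black at (235,217), pink at (560,418). All four lie on the bench and aren't wanted. The wanted plates are the ones in the nest.

Next I'll measure geometry from depth.

Run:
```python
from h import *
np.set_printoptions(precision=4,suppress=True)
def cloud(c):
    D=np.load(c+".npy");im=np.load(c+"im.npy");k=calibration(c);K=np.array(k["intrinsics"]);T=np.array(k["cam_to_world"])
    v,u=np.mgrid[0:384,0:512]
    p=cv2.undistortPoints(np.c_[u.ravel(),v.ravel()].astype(float)[:,None],K,np.array([k["k1"],0,0,0,0.]))[:,0]
    d=D.ravel()[:,None]
    return (np.c_[p[:,0],-p[:,1],-np.ones(len(p))]*d)@T[:3,:3].T+T[:3,3],cv2.cvtColor(im,cv2.COLOR_RGB2HSV).reshape(-1,3).astype(int)
def rect(P,n):
    r=cv2.minAreaRect((P[:,:2]*1000).astype(np.float32));print(n,len(P),"c",r[0],"size",r[1],"ang",r[2],"z",np.percentile(P[:,2],[5,50,95]))
for c in("scene","top"):
    P,H=cloud(c);h,s,v=H.T
    near=(abs(P[:,0]-.55)<.16)&(abs(P[:,1]+.055)<.13)
    rect(P[near&(h>45)&(h<85)&(s>90)&(P[:,2]<.02)],c+" green")
    top=near&(s<50)&(v>190)&(P[:,2]>.045);rect(P[top],c+" alu")
    br=near&(h>12)&(h<35)&(s>90)&(P[:,2]>.02);print("brass",br.sum(),P[br].mean(0) if br.any() else"")
    n2=(abs(P[:,0]-.5)<.12)&(abs(P[:,1]+.26)<.09)
    rect(P[n2&(h>100)&(h<130)&(s>100)&(P[:,2]>.044)],c+" holder")
    R=P[n2&((h<8)|(h>172))&(s>130)];print("red",len(R),"med",np.median(R,0),"zmax",np.percentile(R[:,2],[50,97]),"min/max",R.min(0),R.max(0))
    T=R[R[:,2]>R[:,2].max()-.008];print(" head top centre",(T.min(0)+T.max(0))/2)
    b=cv2.resize(np.load(c+"im.npy")[130:250,180:300,::-1] if c=="top" else np.load(c+"im.npy")[160:270,130:290,::-1],None,fx=4,fy=4,interpolation=2);cv2.imwrite(f"pics/{c}_crop.png",b)
a,b=[cv2.imread(f"pics/{c}_crop.png") for c in("top","scene")]
H=480;a=cv2.resize(a,(400,400));b=cv2.resize(b,(400,275));o=np.zeros((400,800,3),np.uint8);o[:,:400]=a;o[:275,400:]=b;cv2.imwrite("pics/crop1.png",o)
```

```text
scene green 1277 c (554.6814575195312, -55.48474884033203) size (123.55423736572266, 213.93495178222656) ang 74.84989166259766 z [0.003  0.0072 0.0103]
scene alu 997 c (553.443603515625, -56.84184265136719) size (64.59423065185547, 190.59866333007812) ang 74.18982696533203 z [0.0488 0.0525 0.0554]
brass 1 [ 0.5256 -0.0433  0.0446]
scene holder 666 c (510.61328125, -263.1329650878906) size (70.47825622558594, 73.34781646728516) ang 80.74028015136719 z [0.046  0.0492 0.0519]
red 128 med [ 0.5157 -0.2644  0.0692] zmax [0.0692 0.0864] min/max [ 0.4336 -0.2745  0.0003] [ 0.5236 -0.2519  0.0872]
 head top centre [ 0.5104 -0.2634  0.0834]
top green 1248 c (551.3194580078125, -58.29197692871094) size (118.94461822509766, 208.46725463867188) ang 74.85359954833984 z [0.0042 0.0079 0.0112]
top alu 926 c (524.30419921875, -50.633296966552734) size (47.93580627441406, 129.49147033691406) ang 74.90583801269531 z [0.05   0.0531 0.0565]
brass 39 [ 0.4713 -0.0366  0.0441]
top holder 695 c (507.4527587890625, -263.9404602050781) size (70.8001708984375, 70.66191864013672) ang 80.83673858642578 z [0.0465 0.0501 0.053 ]
red 78 med [ 0.5037 -0.2622  0.0789] zmax [0.0789 0.0876] min/max [ 0.4959 -0.2782  0.0491] [ 0.5165 -0.2536  0.0902]
 head top centre [ 0.5062 -0.2635  0.0866]
```

View pics/crop1.png

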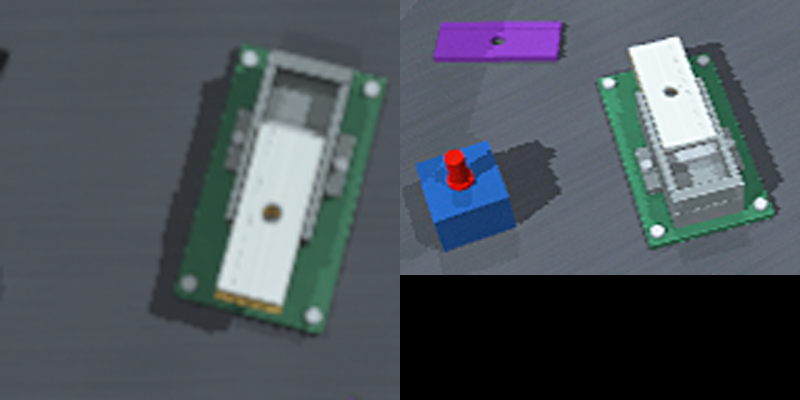

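drive_tool(moves="0.038 -0.026 0.002 4 -1; 0.076 -0.052 0.005 8 -1; 0.114 -0.078 0.008 12 -1; 0.152 -0.104 0.01 16 -1; 0.19 -0.13 0.013 20 -1; 0.228 -0.156 0.015 24 -1; 0.266 -0.182 0.018 28 -1; 0.302 -0.209 0.02 32.5 -1", grip_force=20)

```text
time_s: 1.9
tool_pos: [0.4212, -0.3288, 0.2027]
tool_rot: [180.0, -0.0, -15.3]
force: [1.2, -0.0, 0.7]
grip_width: 0.0309
```

```bash
cat >> h.py <<'E'
def to(x,y,z,yaw=None):
    o=get_obs();p=np.array(o["tool_pos"]);a=np.radians(o["tool_rot"][2]);d=np.array([x,y,z])-p
    print("t",round(o["time_s"],2),"pos",np.round(p,4),"rot",np.round(o["tool_rot"],2),"F",np.round(o["force"],1),"M",np.round(o["wrist_torque"],2),"w",round(o["grip_width"],4))
    print("shift",np.round([d[0]*np.cos(a)+d[1]*np.sin(a),d[0]*np.sin(a)-d[1]*np.cos(a),-d[2]],4),"turn",None if yaw is None else round(o["tool_rot"][2]-yaw,2))
E
python3 -c "
from h import *
to(.432,-.0255,.12,-15.1)"
```

```text
t 1.9 pos [ 0.4212 -0.3288  0.2027] rot [ 1.7997e+02 -4.0000e-02 -1.5260e+01] F [ 1.2 -0.   0.7] M [ 0.02 -0.05 -0.01] w 0.0309
shift [-0.0694 -0.2955  0.0827] turn -0.16
```

drive_tool(moves="-0.009 -0.04 0.005 0 -1; -0.018 -0.08 0.015 0 -1; -0.028 -0.12 0.025 0 -1; -0.038 -0.16 0.035 0 -1; -0.047 -0.2 0.045 0 -1; -0.057 -0.24 0.06 0 -1; -0.065 -0.275 0.073 0 -1; -0.0695 -0.2955 0.083 0 -1")

```text
time_s: 2.7
tool_pos: [0.4296, -0.024, 0.1192]
tool_rot: [180.0, -0.0, -14.9]
force: [-0.7, -0.7, -0.2]
grip_width: 0.0003
```

```bash
python3 -c "
from h import *
to(.432,-.0255,.019,-15.1)
im,D=read_camera('top');cv2.imwrite('pics/top1.png',cv2.resize(im[130:280,180:340,::-1],None,fx=5,fy=5)[:600])"
```

```text
t 2.7 pos [ 0.4296 -0.024   0.1192] rot [ 1.800e+02 -1.000e-02 -1.489e+01] F [-0.7 -0.7 -0.2] M [-0.   -0.02  0.02] w 0.0003
shift [0.0027 0.0008 0.1002] turn 0.21
```

View pics/top1.png

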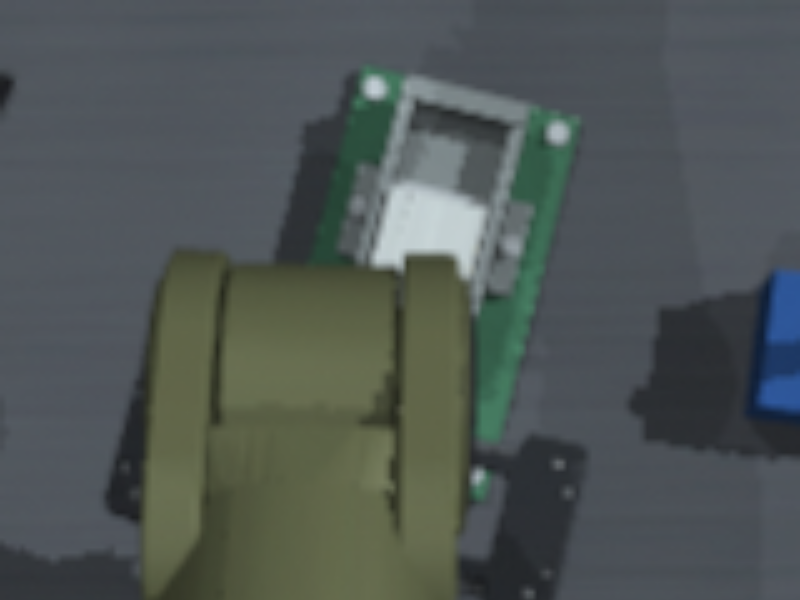

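drive_tool(moves="0 0 0.02 0 -1; 0 0 0.04 0 -1; 0 0 0.06 0 -1; 0 0.001 0.075 0 -1; 0 0.001 0.088 0 -1; 0 0.001 0.095 0 -1; 0 0.001 0.1 0 -1; 0 0.001 0.1 0 -1")

```text
time_s: 3.55
tool_pos: [0.4296, -0.0281, 0.0193]
tool_rot: [180.0, 0.0, -15.1]
force: [-0.2, 0.2, 0.4]
grip_width: 0.0004
```

```bash
python3 -c "
from h import *
to(.432,-.0255,.019,-15.1)
im,D=read_camera('scene');cv2.imwrite('pics/sc1.png',cv2.resize(im[130:270,150:310,::-1],None,fx=5,fy=4.2))"
```

```text
t 3.55 pos [ 0.4296 -0.0281  0.0193] rot [ 1.800e+02  3.000e-02 -1.509e+01] F [-0.2  0.2  0.4] M [ 0.04  0.04 -0.02] w 0.0004
shift [ 0.0017 -0.0031  0.0003] turn 0.01
```

View pics/sc1.png

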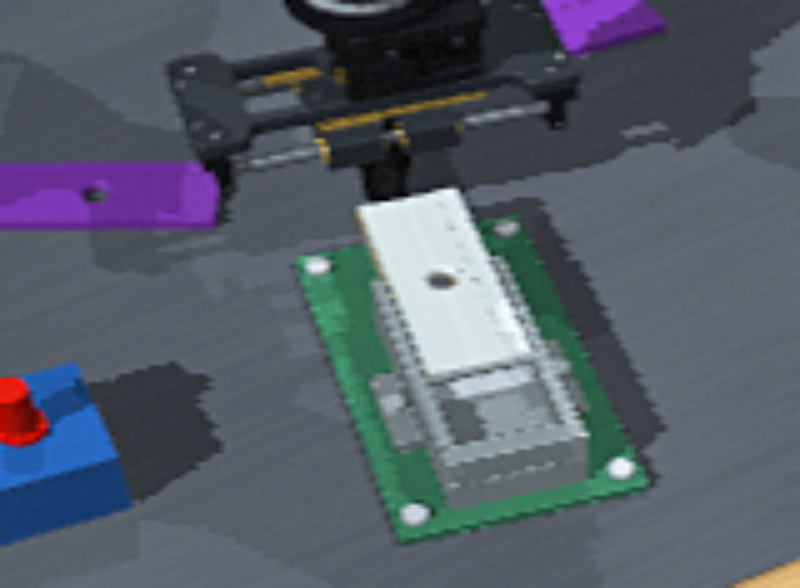

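drive_tool(moves="0.004 -0.003 0 0 -1; 0.008 -0.003 0 0 -1; 0.012 -0.003 0 0 -1; 0.015 -0.003 0 0 -1; 0.018 -0.003 0 0 -1; 0.021 -0.003 0 0 -1; 0.024 -0.003 0 0 -1; 0.027 -0.003 0 0 -1")

```text
time_s: 4.4
tool_pos: [0.4565, -0.0322, 0.0194]
tool_rot: [180.0, 0.0, -15.1]
force: [-1.5, -0.2, -1.0]
grip_width: 0.0005
```

```bash
python3 -c "
from h import *
to(.432,-.0255,.019,-15.1)
im,D=read_camera('scene');cv2.imwrite('pics/sc2.png',cv2.resize(im[130:270,150:310,::-1],None,fx=5,fy=4.2))"
```

```text
t 4.4 pos [ 0.4565 -0.0322  0.0194] rot [ 1.7999e+02  2.0000e-02 -1.5090e+01] F [-1.5 -0.2 -1. ] M [0.14 0.24 0.04] w 0.0005
shift [-0.0254 -0.0001  0.0004] turn 0.01
```

View pics/sc2.png

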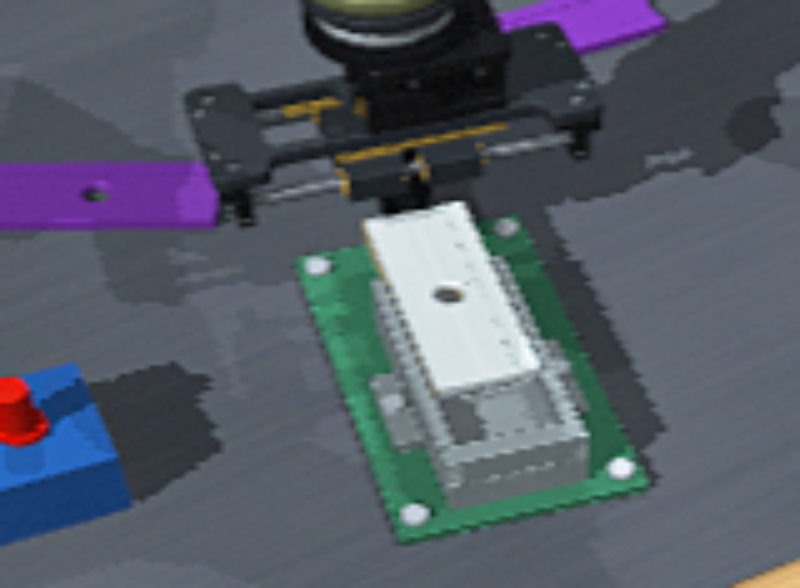

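drive_tool(moves="0.002 0 0 0 -1; 0.004 0 0 0 -1; 0.006 0 0 0 -1; 0.008 0 0 0 -1; 0.01 0 0 0 -1; 0.012 0 0 0 -1; 0.013 0 0 0 -1; 0.014 0 0 0 -1")

```text
time_s: 5.25
tool_pos: [0.47, -0.0359, 0.0195]
tool_rot: [180.0, 0.0, -15.1]
force: [-1.2, 0.1, 0.5]
grip_width: 0.0005
```

```bash
python3 -c "
from h import *
to(.432,-.0255,.019,-15.1)
im,D=read_camera('scene');cv2.imwrite('pics/sc3.png',cv2.resize(im[130:270,150:310,::-1],None,fx=5,fy=4.2))"
```

```text
t 5.25 pos [ 0.47   -0.0359  0.0195] rot [ 1.7999e+02  1.0000e-02 -1.5090e+01] F [-1.2  0.1  0.5] M [0.12 0.48 0.04] w 0.0005
shift [-0.0394 -0.0001  0.0005] turn 0.01
```

View pics/sc3.png

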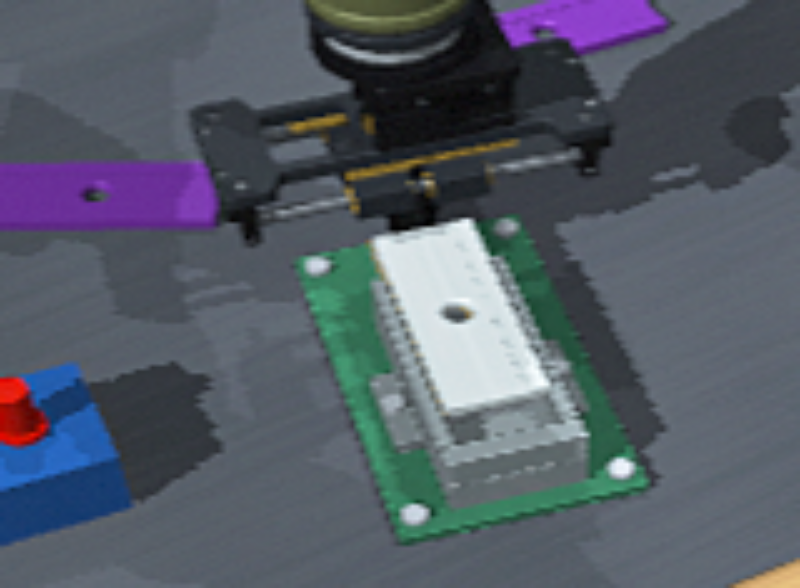

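drive_tool(moves="0.002 0 0 0 -1; 0.004 0 0 0 -1; 0.006 0 0 0 -1; 0.008 0 0 0 -1; 0.01 0 0 0 -1; 0.012 0 0 0 -1; 0.013 0 0 0 -1; 0.014 0 0 0 -1")

```text
time_s: 6.1
tool_pos: [0.4836, -0.0395, 0.0195]
tool_rot: [180.0, 0.0, -15.1]
force: [-1.0, -0.5, -0.1]
grip_width: 0.0006
```

drive_tool(moves="0.0005 0 0 0 -1; 0.001 0 0 0 -1; 0.0015 0 0 0 -1; 0.002 0 0 0 -1; 0.0025 0 0 0 -1; 0.003 0 0 0 -1; 0.0035 0 0 0 -1; 0.004 0 0 0 -1")

```text
time_s: 6.9
tool_pos: [0.4874, -0.0405, 0.0195]
tool_rot: [180.0, 0.0, -15.1]
force: [-0.9, 1.1, -0.4]
grip_width: 0.0003
```

drive_tool(moves="0.0005 0 0 0 -1; 0.001 0 0 0 -1; 0.0015 0 0 0 -1; 0.002 0 0 0 -1; 0.0025 0 0 0 -1; 0.003 0 0 0 -1; 0.0035 0 0 0 -1; 0.004 0 0 0 -1")

```text
time_s: 7.7
tool_pos: [0.4913, -0.0416, 0.0195]
tool_rot: [180.0, 0.0, -15.1]
force: [-1.9, 0.2, 0.4]
grip_width: 0.0006
```

```bash
python3 -c "
from h import *
to(.432,-.0255,.019,-15.1)
im,D=read_camera('scene');cv2.imwrite('pics/sc4.png',cv2.resize(im[160:260,200:290,::-1],None,fx=7,fy=6))"
```

```text
t 7.7 pos [ 0.4913 -0.0416  0.0195] rot [179.99   0.   -15.1 ] F [-1.9  0.2  0.4] M [0.15 0.5  0.07] w 0.0006
shift [-0.0614 -0.0001  0.0005] turn 0.0
```

View pics/sc4.png

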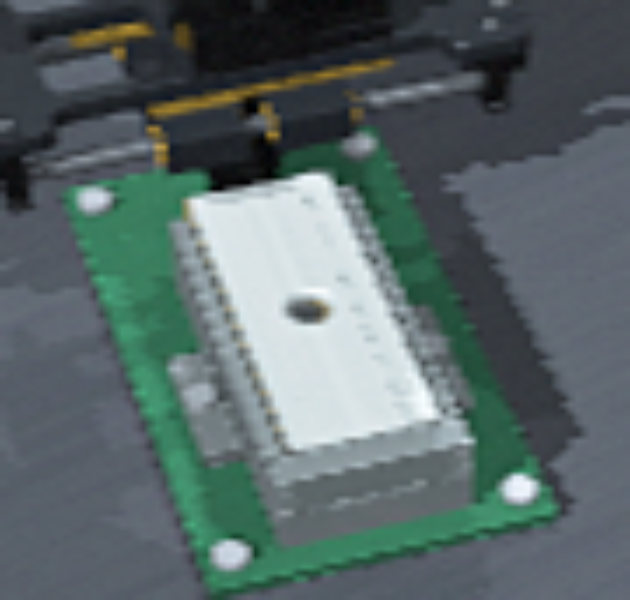

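The alu plate's front edge, around (360,435), is now nearly at the stop. I'll creep from here.

drive_tool(moves="0.0004 0 0 0 -1; 0.0008 0 0 0 -1; 0.0012 0 0 0 -1; 0.0016 0 0 0 -1; 0.002 0 0 0 -1; 0.0024 0 0 0 -1; 0.0028 0 0 0 -1; 0.003 0 0 0 -1")

```text
time_s: 8.55
tool_pos: [0.4942, -0.0424, 0.0195]
tool_rot: [180.0, -0.0, -15.1]
force: [-2.1, 0.6, 0.3]
grip_width: 0.0005
```

drive_tool(moves="0.0004 0 0 0 -1; 0.0008 0 0 0 -1; 0.0012 0 0 0 -1; 0.0016 0 0 0 -1; 0.002 0 0 0 -1; 0.0024 0 0 0 -1; 0.0028 0 0 0 -1; 0.003 0 0 0 -1")

```text
time_s: 9.35
tool_pos: [0.4967, -0.043, 0.0195]
tool_rot: [180.0, 0.0, -15.1]
force: [-5.4, 0.1, 1.9]
grip_width: 0.0005
```

drive_tool(moves="0.0001 0 0 0 -1; 0.0002 0 0 0 -1; 0.0003 0 0 0 -1; 0.0004 0 0 0 -1; 0.0005 0 0 0 -1; 0.0006 0 0 0 -1; 0.0008 0 0 0 -1; 0.001 0 0 0 -1")

```text
time_s: 10.15
tool_pos: [0.4967, -0.043, 0.0193]
tool_rot: [180.0, 0.2, -15.1]
force: [-7.5, 2.1, 3.1]
grip_width: 0.0006
```

```bash
python3 -c "
from h import *
to(.5,-.043,.019,-15.1)"
```

```text
t 10.15 pos [ 0.4967 -0.043   0.0193] rot [ 1.7997e+02  1.5000e-01 -1.5080e+01] F [-7.5  2.1  3.1] M [ 0.47  1.41 -0.  ] w 0.0006
shift [ 0.0031 -0.0009  0.0003] turn 0.02
```

drive_tool(moves="0.0002 0 0 0 -1; 0.0004 0 0 0 -1; 0.0006 0 0 0 -1; 0.0008 0 0 0 -1; 0.001 0 0 0 -1; 0.001 0 0 0 -1; 0.001 0 0 0 -1; 0.001 0 0 0 -1")

```text
time_s: 10.95
tool_pos: [0.4967, -0.043, 0.019]
tool_rot: [180.0, 0.3, -15.1]
force: [-8.6, 2.1, 4.0]
grip_width: 0.0002
```

```bash
python3 -c "
from h import *
to(.5,-.043,.019,-15.1)"
```

```text
t 10.95 pos [ 0.4967 -0.043   0.019 ] rot [179.95   0.27 -15.08] F [-8.6  2.1  4. ] M [ 0.5   1.8  -0.08] w 0.0002
shift [ 0.0032 -0.0009 -0.    ] turn 0.02
```

drive_tool(moves="0.0005 0 0 0 -1; 0.001 0 0 0 -1; 0.0015 0 0 0 -1; 0.002 0 0 0 -1; 0.0025 0 0 0 -1; 0.0025 0 0 0 -1; 0.0025 0 0 0 -1; 0.0025 0 0 0 -1")

```text
time_s: 11.75
tool_pos: [0.4966, -0.043, 0.0183]
tool_rot: [179.9, 0.6, -15.1]
force: [-13.0, 3.9, 6.7]
grip_width: 0.0001
```

```bash
python3 -c "
from h import *
to(.5,-.043,.019,-15.1)"
```

```text
t 11.75 pos [ 0.4966 -0.043   0.0183] rot [179.91   0.57 -15.07] F [-13.    3.9   6.7] M [0.75 2.67 0.  ] w 0.0001
shift [ 0.0033 -0.0009 -0.0007] turn 0.03
```

drive_tool(moves="-0.006 0 0 0 -1; -0.014 0 0 0 -1; -0.022 0 -0.005 0 -1; -0.026 0 -0.03 0 -1; -0.028 0.03 -0.065 0 -0.2; -0.028 0.075 -0.095 0 -0.2; -0.02 0.12 -0.115 0 -0.2; -0.01 0.165 -0.12 0 -0.2")

```text
time_s: 12.55
tool_pos: [0.4504, -0.2028, 0.1436]
tool_rot: [179.9, -0.4, -15.0]
force: [1.1, -0.7, -0.3]
grip_width: 0.0248
```

Run:
```python
from h import *
np.set_printoptions(precision=4,suppress=True)
to(.508,-.2635,.13,-15.1)
for c,(r,cc) in {"top":(slice(130,230),slice(210,310)),"scene":(slice(160,260),slice(190,290))}.items():
    im,D=read_camera(c);np.save(c+"2im",im);np.save(c+"2",D)
    cv2.imwrite(f"pics/{c}5.png",cv2.resize(im[r,cc,::-1],None,fx=4,fy=4,interpolation=2))
    print(c,[(round(x["conf"],2),at_z(c,x["uv"],.046)) for x in pinpoint(c,"alu_plate")])
a,b=[cv2.imread(f"pics/{c}5.png") for c in("top","scene")];cv2.imwrite("pics/c5.png",np.hstack([a,b]))
```

```text
t 12.55 pos [ 0.4504 -0.2028  0.1436] rot [179.86  -0.44 -15.  ] F [ 1.1 -0.7 -0.3] M [ 0.04 -0.11  0.04] w 0.0248
shift [0.0713 0.0437 0.0136] turn 0.1
top [(0.79, array([ 0.3322, -0.1472,  0.046 ])), (0.69, array([0.3361, 0.1119, 0.046 ])), (0.68, array([ 0.5797, -0.0685,  0.046 ])), (0.33, array([0.7434, 0.0195, 0.046 ]))]
scene [(0.83, array([0.381, 0.108, 0.046])), (0.8, array([ 0.5716, -0.0553,  0.046 ])), (0.68, array([ 0.3721, -0.1562,  0.046 ]))]
```

View pics/c5.png

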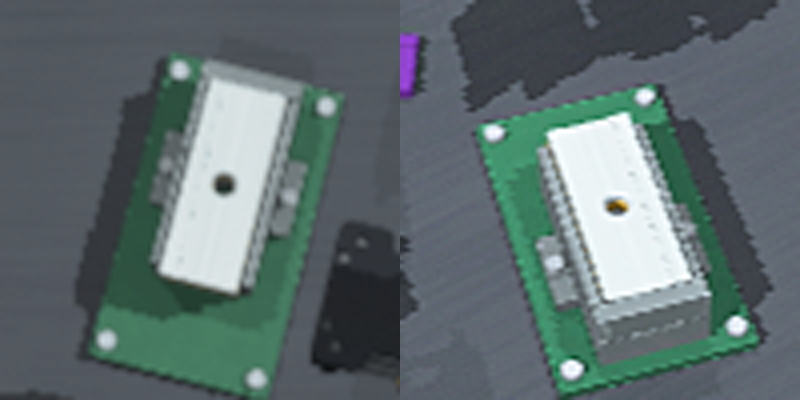

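The plates look home: alu is against the stop, and the hole shows dark in top (224,184) and at (616,206) in scene. Next I'll measure the hole in both views and compare it with the felt position.

Run:
```python
from h import *
np.set_printoptions(precision=4,suppress=True)
R={}
for c,(u,v) in {"top":(266,176),"scene":(244,211)}.items():
    im=np.load(c+"2im.npy").max(2)[v-5:v+7,u-6:u+7].astype(float)
    w=np.clip(190-im,0,None)*(im<170);vv,uu=np.mgrid[v-5:v+7,u-6:u+7];uv=[(w*uu).sum()/w.sum(),(w*vv).sum()/w.sum()]
    R[c]=ray(c,uv);print(c,uv,int((w>0).sum()),at_z(c,uv,.0525))
print(tri(R["top"],R["scene"]))
```

```text
top [np.float64(265.5905172413793), np.float64(175.74921630094045)] 29 [ 0.5684 -0.0627  0.0525]
scene [np.float64(243.38973897389738), np.float64(211.53195319531955)] 15 [ 0.5732 -0.0628  0.0525]
(array([ 0.5698, -0.0619,  0.0479]), np.float64(0.0018532247788077745))
```

drive_tool(moves="0.012 0.007 0.002 0 -0.2; 0.024 0.014 0.004 0 -0.2; 0.036 0.021 0.006 0 -0.2; 0.048 0.029 0.008 0 -0.2; 0.06 0.036 0.01 0 -0.2; 0.071 0.0435 0.013 0 -0.2; 0.071 0.0435 0.013 0 -0.2; 0.071 0.0435 0.013 0 -0.2")

```text
time_s: 13.55
tool_pos: [0.5059, -0.2612, 0.1261]
tool_rot: [-180.0, 0.1, -15.1]
force: [-0.4, -0.3, 0.4]
grip_width: 0.0348
```

drive_tool(moves="0.001 0.001 0.01 0 -0.2; 0.001 0.001 0.02 0 -0.2; 0.001 0.001 0.03 0 -0.2; 0.001 0.001 0.04 0 -0.2; 0.001 0.001 0.05 0 -0.2; 0.001 0.001 0.059 0 -0.2; 0.001 0.001 0.065 0 -0.2; 0.001 0.001 0.068 0 -0.2")

```text
time_s: 14.35
tool_pos: [0.5064, -0.2625, 0.0577]
tool_rot: [-180.0, 0.1, -15.1]
force: [0.5, -1.0, 0.4]
grip_width: 0.0349
```

Run:
```python
from h import *
to(.5068,-.2637,.0575,-15.1)
im,D=read_camera("scene");cv2.imwrite("pics/s6.png",cv2.resize(im[170:290,90:230,::-1],None,fx=5,fy=5,interpolation=2))
```

```text
t 14.35 pos [ 0.5064 -0.2625  0.0577] rot [-1.7999e+02  5.0000e-02 -1.5090e+01] F [ 0.5 -1.   0.4] M [ 0.07  0.06 -0.04] w 0.0349
shift [0.0007 0.0011 0.0002] turn 0.01
```

View pics/s6.png

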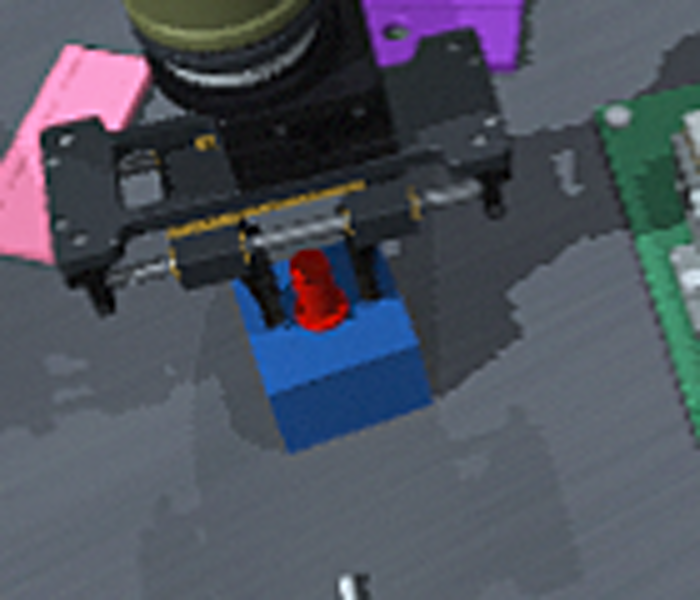

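The pin's red head, around (320,290), stands between the open fingers. I'll close on it.

drive_tool(moves="0 0.001 0 0 -0.3; 0 0.001 0 0 -0.4; 0 0.001 0 0 -0.5; 0 0.001 0 0 -0.7; 0 0.001 0 0 -1; 0 0.001 0 0 -1; 0 0.001 0 0 -1; 0 0.001 0 0 -1", grip_force=25)

```text
time_s: 15.2
tool_pos: [0.5067, -0.2637, 0.0589]
tool_rot: [180.0, -0.0, -15.1]
force: [0.2, 0.9, 2.0]
grip_width: 0.0172
```

Run:
```python
from h import *
to(.5068,-.2637,.0575,-15.1)
```

```text
t 15.2 pos [ 0.5067 -0.2637  0.0589] rot [ 1.7999e+02 -3.0000e-02 -1.5090e+01] F [0.2 0.9 2. ] M [ 0.1   0.11 -0.03] w 0.0172
shift [ 0.0001 -0.      0.0014] turn 0.01
```

drive_tool(moves="0 0 -0.005 0 -1; 0 0 -0.015 0 -1; 0 0 -0.03 0 -1; 0 0 -0.045 0 -1; 0 0 -0.06 0 -1; 0 0 -0.075 0 -1; 0 0 -0.085 0 -1; 0 0 -0.09 0 -1")

```text
time_s: 16.0
tool_pos: [0.5071, -0.2639, 0.1502]
tool_rot: [180.0, -0.1, -15.1]
force: [0.3, -0.9, -1.6]
grip_width: 0.0171
```

Run:
```python
from h import *
to(.5686,-.0627,.125,-15.1)
```

```text
t 16.0 pos [ 0.5071 -0.2639  0.1502] rot [ 1.7996e+02 -1.2000e-01 -1.5090e+01] F [ 0.3 -0.9 -1.6] M [0.03 0.03 0.02] w 0.0171
shift [ 0.007  -0.2103  0.0252] turn 0.01
```

drive_tool(moves="0.001 -0.02 0.002 0 -1; 0.002 -0.055 0.005 0 -1; 0.003 -0.09 0.008 0 -1; 0.004 -0.125 0.012 0 -1; 0.005 -0.16 0.016 0 -1; 0.006 -0.19 0.02 0 -1; 0.007 -0.205 0.024 0 -1; 0.007 -0.21 0.025 0 -1")

```text
time_s: 16.8
tool_pos: [0.5677, -0.0599, 0.1228]
tool_rot: [-179.9, 0.1, -14.9]
force: [0.3, -0.0, -0.2]
grip_width: 0.0168
```

Run:
```python
from h import *
np.set_printoptions(precision=4,suppress=True)
to(.5686,-.0627,.112,-15.1)
im,D=read_camera("scene");cv2.imwrite("pics/s7.png",cv2.resize(im[140:250,180:300,::-1],None,fx=5,fy=5,interpolation=2))
print([(round(x["conf"],2),x["uv"],at_z("scene",x["uv"],.073)) for x in pinpoint("scene","pin")])
```

```text
t 16.8 pos [ 0.5677 -0.0599  0.1228] rot [-179.95    0.09  -14.87] F [ 0.3 -0.  -0.2] M [ 0.02  0.05 -0.01] w 0.0168
shift [0.0016 0.0025 0.0108] turn 0.23
[(0.53, [244.9, 205.3], array([ 0.5734, -0.0581,  0.073 ]))]
```

View pics/s7.png

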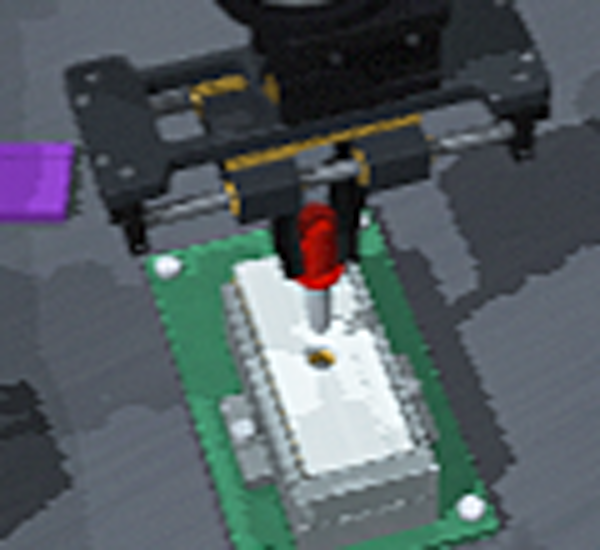

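The pin hangs upright, its tip at about (321,330), in line with the hole at (321,358). I'll settle the arm and then descend.

drive_tool(moves="0 0 0.002 0 -1; 0 0 0.004 0 -1; 0 0 0.006 0 -1; 0 0 0.008 0 -1; 0 0 0.01 0 -1; 0 0 0.01 0 -1; 0 0 0.01 0 -1; 0 0 0.01 0 -1")

```text
time_s: 17.7
tool_pos: [0.568, -0.0627, 0.1136]
tool_rot: [180.0, -0.0, -15.1]
force: [0.6, -0.1, -0.5]
grip_width: 0.017
```

Run:
```python
from h import *
np.set_printoptions(precision=4,suppress=True)
to(.5686,-.0627,.107,-15.1)
for c in("scene","top"):
    read_camera(c);print(c,[(round(x["conf"],2),x["uv"],at_z(c,x["uv"],.062)) for x in pinpoint(c,"pin")[:2]])
```

```text
t 17.7 pos [ 0.568  -0.0627  0.1136] rot [180.    -0.01 -15.09] F [ 0.6 -0.1 -0.5] M [-0.   -0.01  0.01] w 0.017
shift [ 0.0006 -0.0001  0.0066] turn 0.01
scene [(0.57, [243.9, 207.9], array([ 0.5711, -0.0598,  0.062 ]))]
top []
```

drive_tool(moves="0.0005 0 0.002 0 -1; 0.0005 0 0.004 0 -1; 0.0005 0 0.006 0 -1; 0.0005 0 0.008 0 -1; 0.0005 0 0.01 0 -1; 0.0005 0 0.0115 0 -1; 0.0005 0 0.013 0 -1; 0.0005 0 0.014 0 -1")

```text
time_s: 18.7
tool_pos: [0.5684, -0.0626, 0.0994]
tool_rot: [-180.0, -0.0, -15.1]
force: [0.2, 0.9, -0.8]
grip_width: 0.0173
```

Run:
```python
from h import *
to(.5686,-.0627,.09,-15.1)
```

```text
t 18.7 pos [ 0.5684 -0.0626  0.0994] rot [-179.99   -0.    -15.09] F [ 0.2  0.9 -0.8] M [ 0.18  0.   -0.02] w 0.0173
shift [0.0002 0.     0.0094] turn 0.01
```

drive_tool(moves="0 0 0.001 0 -1; 0 0 0.002 0 -1; 0 0 0.003 0 -1; 0 0 0.004 0 -1; 0 0 0.005 0 -1; 0 0 0.006 0 -1; 0 0 0.007 0 -1; 0 0 0.008 0 -1")

```text
time_s: 19.5
tool_pos: [0.5684, -0.0628, 0.0915]
tool_rot: [-180.0, -0.0, -15.1]
force: [-0.5, 0.3, 0.9]
grip_width: 0.0176
```

Run:
```python
from h import *
to(.5686,-.0627,.09,-15.1)
```

```text
t 19.5 pos [ 0.5684 -0.0628  0.0915] rot [-180.     -0.    -15.09] F [-0.5  0.3  0.9] M [ 0.22  0.05 -0.01] w 0.0176
shift [ 0.0002 -0.0001  0.0015] turn 0.01
```

drive_tool(moves="0 -0.0004 0.001 0 -1; 0 -0.0004 0.002 0 -1; 0 -0.0004 0.003 0 -1; 0 -0.0004 0.004 0 -1; 0 -0.0004 0.005 0 -1; 0 -0.0004 0.006 0 -1; 0 -0.0004 0.007 0 -1; 0 -0.0004 0.008 0 -1")

```text
time_s: 20.3
tool_pos: [0.5685, -0.0622, 0.0835]
tool_rot: [-180.0, -0.0, -15.1]
force: [-0.2, 1.7, -0.9]
grip_width: 0.0175
```

Run:
```python
from h import *
to(.5686,-.0627,.062,-15.1)
```

```text
t 20.3 pos [ 0.5685 -0.0622  0.0835] rot [-179.99   -0.    -15.09] F [-0.2  1.7 -0.9] M [ 0.52 -0.04 -0.01] w 0.0175
shift [0.0002 0.0004 0.0215] turn 0.01
```

drive_tool(moves="0 -0.0002 0 0 -1; 0 -0.0004 0 0 -1; 0 -0.0006 0 0 -1; 0 -0.0008 0 0 -1; 0 -0.0008 0 0 -1; 0 -0.0008 0 0 -1; 0 -0.0008 0.001 0 -1; 0 -0.0008 0.002 0 -1")

```text
time_s: 21.1
tool_pos: [0.5687, -0.0619, 0.0815]
tool_rot: [180.0, -0.0, -15.1]
force: [0.0, -0.1, -0.1]
grip_width: 0.0169
```

Run:
```python
from h import *
to(.5686,-.0627,.062,-15.1)
```

```text
t 21.1 pos [ 0.5687 -0.0619  0.0815] rot [ 1.7998e+02 -1.0000e-02 -1.5100e+01] F [ 0.  -0.1 -0.1] M [ 0.06 -0.01 -0.03] w 0.0169
shift [0.0001 0.0008 0.0195] turn 0.0
```

Moment is relieved to 0.06 N m, so I'll carry on down.

drive_tool(moves="0 0 0.001 0 -1; 0 0 0.002 0 -1; 0 0 0.003 0 -1; 0 0 0.004 0 -1; 0 0 0.005 0 -1; 0 0 0.006 0 -1; 0 0 0.007 0 -1; 0 0 0.008 0 -1")

```text
time_s: 21.9
tool_pos: [0.5687, -0.0617, 0.0735]
tool_rot: [180.0, -0.0, -15.1]
force: [-0.1, 0.1, -0.3]
grip_width: 0.0178
```

Run:
```python
from h import *
to(.5686,-.0619,.062,-15.1)
```

```text
t 21.9 pos [ 0.5687 -0.0617  0.0735] rot [179.99  -0.   -15.09] F [-0.1  0.1 -0.3] M [ 0.05  0.03 -0.  ] w 0.0178
shift [-0.      0.0002  0.0115] turn 0.01
```

drive_tool(moves="0 0 0.0015 0 -1; 0 0 0.003 0 -1; 0 0 0.0045 0 -1; 0 0 0.006 0 -1; 0 0 0.007 0 -1; 0 0 0.008 0 -1; 0 0 0.009 0 -1; 0 0 0.0095 0 -1")

```text
time_s: 22.7
tool_pos: [0.5687, -0.0617, 0.0639]
tool_rot: [180.0, 0.0, -15.1]
force: [-0.2, -0.0, -0.0]
grip_width: 0.0173
```

drive_tool(moves="0 0 0.0003 0 -1; 0 0 0.0006 0 -1; 0 0 0.0009 0 -1; 0 0 0.0012 0 -1; 0 0 0.0014 0 -1; 0 0 0.0016 0 -1; 0 0 0.0018 0 -1; 0 0 0.002 0 -1")

```text
time_s: 23.5
tool_pos: [0.5687, -0.0617, 0.062]
tool_rot: [180.0, -0.0, -15.1]
force: [-0.4, -0.5, -1.1]
grip_width: 0.0173
```

Run:
```python
from h import *
to(.5686,-.0619,.062,-15.1)
```

```text
t 23.5 pos [ 0.5687 -0.0617  0.062 ] rot [179.99  -0.   -15.1 ] F [-0.4 -0.5 -1.1] M [0.06 0.01 0.02] w 0.0173
shift [-0.      0.0002  0.    ] turn 0.0
```

No contact yet, so I'll creep further.

drive_tool(moves="0 0 0.0002 0 -1; 0 0 0.0004 0 -1; 0 0 0.0006 0 -1; 0 0 0.0008 0 -1; 0 0 0.001 0 -1; 0 0 0.0011 0 -1; 0 0 0.0012 0 -1; 0 0 0.0012 0 -1")

```text
time_s: 24.3
tool_pos: [0.5688, -0.0617, 0.0618]
tool_rot: [180.0, -0.0, -15.1]
force: [-3.6, 1.4, 7.2]
grip_width: 0.0175
```

Run:
```python
from h import *
to(.5686,-.0619,.062,-15.1)
```

```text
t 24.3 pos [ 0.5688 -0.0617  0.0618] rot [ 1.7997e+02 -1.0000e-02 -1.5100e+01] F [-3.6  1.4  7.2] M [ 0.12  0.79 -0.  ] w 0.0175
shift [-0.0001  0.0002 -0.0002] turn 0.0
```

Seated: 7 N upward, and z matches the home height. I'll relieve the load and release.

drive_tool(moves="0 0 -0.0005 0 -1; 0 0 -0.001 0 -1; 0 0 -0.001 0 -0.7; 0 0 -0.001 0 -0.5; 0 0 -0.001 0 -0.3; 0 0 -0.001 0 -0.2; 0 0 -0.001 0 -0.2; 0 0 -0.001 0 -0.2")

```text
time_s: 25.1
tool_pos: [0.5686, -0.0617, 0.0617]
tool_rot: [180.0, 0.0, -15.1]
force: [-0.6, -0.0, -0.4]
grip_width: 0.034
```

drive_tool(moves="0 0 -0.003 0 -0.2; 0 0 -0.01 0 -0.2; 0 0 -0.02 0 -0.2; 0 0 -0.035 0 -0.2; 0 0 -0.055 0 -0.2; 0 0 -0.08 0 -0.2; -0.04 0 -0.1 0 -0.2; -0.08 0 -0.11 0 -0.2")

```text
time_s: 25.9
tool_pos: [0.4924, -0.0402, 0.1747]
tool_rot: [-179.9, -0.2, -15.1]
force: [0.0, -0.0, 1.3]
grip_width: 0.0351
```

drive_tool(moves="0 0.03 0 0 -0.2; 0 0.07 0 0 -0.2; 0 0.11 0 0 -0.2; 0 0.15 0 0 -0.2; 0 0.19 0 0 -0.2; 0 0.22 0 0 -0.2; 0 0.22 0 0 -0.2; 0 0.22 0 0 -0.2")

```text
time_s: 26.7
tool_pos: [0.4344, -0.2536, 0.1729]
tool_rot: [-180.0, -0.1, -15.2]
force: [0.5, -0.2, -0.0]
grip_width: 0.0348
```

Run:
```python
from h import *
np.set_printoptions(precision=4,suppress=True)
to(.5686,-.0619,.062,-15.1)
for c,(r,cc) in {"top":(slice(130,230),slice(210,310)),"scene":(slice(160,260),slice(190,290))}.items():
    im,D=read_camera(c)
    cv2.imwrite(f"pics/{c}8.png",cv2.resize(im[r,cc,::-1],None,fx=4,fy=4,interpolation=2))
    H=cv2.cvtColor(im,cv2.COLOR_RGB2HSV).astype(int);m=((H[...,0]<8)|(H[...,0]>172))&(H[...,1]>130);m[:, :210]=0;m[:,310:]=0;m[:150]=0;m[240:]=0
    v,u=np.nonzero(m);P=np.array([deep(c,(a,b),D) for a,b in zip(u,v)]);print(c,len(u),np.median(P,0),"zmax",np.percentile(P[:,2],[5,95]))
    for n in("tin","dividers","hammer"):print(n,[np.round(x["uv"],1) for x in pinpoint(c,n)[:1]])
a,b=[cv2.imread(f"pics/{c}8.png") for c in("top","scene")];cv2.imwrite("pics/c8.png",np.hstack([a,b]))
```

```text
t 26.7 pos [ 0.4344 -0.2536  0.1729] rot [-179.99   -0.08  -15.18] F [ 0.5 -0.2 -0. ] M [ 0.03  0.03 -0.03] w 0.0348
shift [ 0.0794 -0.2201  0.1109] turn -0.08
top 65 [ 0.5651 -0.0635  0.0838] zmax [0.056  0.0892]
tin []
dividers [array([367.9, 138.2])]
hammer [array([233.9, 111.6])]
scene 116 [ 0.5768 -0.0643  0.0719] zmax [0.0548 0.0888]
tin [array([323.1, 163.8])]
dividers [array([161.2, 316.8])]
hammer [array([319.3, 267.5])]
```

View pics/c8.png

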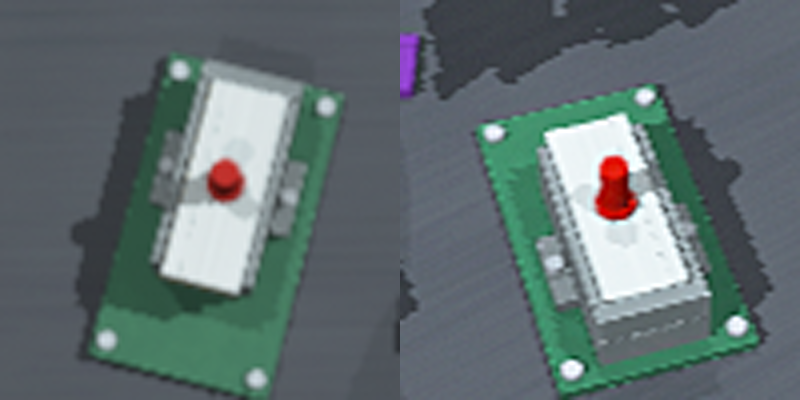

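The pin stands upright with its collar on the alu plate, at top (226,182) and scene (616,190). The head top measures 0.089 m, as expected.

```bash
python3 -c "
from cell import *
print(sign_off())"
```

```text
the job is handed in; nothing more can be done
None
```

The three plates are home against the end stop, and the red-headed pin is down through all of them into the bore and released. The job was handed in at about 27 s of the 58 s limit.

- **Plates:** I pushed them with the closed fingers until they stopped hard. About 14 N caused no further movement, against 2 N while they were sliding. The hole position worked out from the fingers agreed with the top camera to under 1 mm.
- **Pin:** It went in almost free of load. A slight sideways force partway down went away after I shifted 0.8 mm to the side. The collar then seated with about 8 N, at the expected height.
- **Last checks:** The final pictures show the pin upright with its collar on the aluminium plate. Its head top is at about 89 mm, which is the home height, and the arm is clear.

**Disagreements:**
- The scene camera placed the hole about 4–5 mm further out in x than both the top camera and the finger contact, so I relied on those two.
- In the final check, the top camera did not find the tin. The scene camera found it within about 3 px of its starting place.
- The dividers were found within about 2 px of their starting place. The hammer was found, but I had not recorded its starting position with the detector. The arm never went near the tin, hammer or dividers.

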